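# Clamp the oil stone in the ratchet stone holder

### The job

Lay the oil stone flat in the stone holder, lengthwise between the fixed stop and the sprung pad, and let go of it. Then wind the ratchet knob clockwise, tooth by tooth, until its pointed nose stands at the index arrow at the top of the sloped face and the pawl has dropped in at that tooth, no tooth short and none further, so that the stone is clamped; leave it so.

Things in the scene. Friction and masses are not known exactly. Their poses are not given: they have to be found in the camera images.
- oil_stone_centre (a point): Centre (half-way up) of the loose oil stone, a flat two-layer sharpening stone 150 x 50 x 25 mm, 0.3 to 0.6 kg; x along its 150 mm, y along its 50 mm, z up. It starts lying flat on the bench; grasp it across the 50 mm at the middle of its length.
- stone_holder: Stone holder, fixed to the bench: dark steel base plate 70 mm wide (x), 330 mm long (y -175 to +155 mm), 12 mm high; sloped grey ratchet head (95 mm high) at its -y end, fixed stop at its +y end. Origin on the bench under the lane's mid-line; x away from the robot at yaw 0, y along the lane from head to stop, z up. The stone lies on the plate, length along y, centre at x = 0, z = 24.5 mm.
- stop_face (a point): Middle of the inner face of the fixed stop (60 mm wide, 18 mm high above the bed), y = +130 mm of the holder, at the stone's mid-height; axes as the holder's. Side cheeks, 10 mm high above the bed and 57 mm apart for the 50 mm stone, stand only at holder y = 101 to 131 mm and -55 to -5 mm, so the middle of the stone is free for fingers.
- pad_face (a point): Middle of the face of the sprung pad (48 mm wide, 16 mm high) that looks toward the stop; axes as the holder's. It stands 170 mm from the stop at knob value 0 and moves 4 mm toward it per tooth of the knob until it meets the stone; the stone then slides to the stop and the pad starts to give.
- knob_grip (a point): Point on the ratchet knob's axis where to grip it, 37 mm above the sloped face. z points out along the axis, which leans 35 degrees (0.61 rad) from vertical to the holder's -x (the robot): come in along it. Bar grip 14 mm wide (y), x from -30 mm (pointed nose) to +24 mm, 11 mm above this point to 23 mm below; fingertips may reach 22 mm below it. The frame turns with the knob.
- index_arrow (a point): Tip of the fixed steel index arrow at the top of the sloped face, 34 mm from the knob's axis, 13 mm above the face, pointing at the axis; x runs up the slope, z along the knob's axis.
- ratchet_knob (a joint): Knob turn, rad, growing clockwise seen from outside. Teeth every 0.524 rad. 0: nose straight down the slope; 3.14 (tooth 6): nose at the arrow, the tooth wanted. Starts at rest at tooth 1, 2 or 3. Let go, a spring (0.05 to 0.15 N m) turns it back to the last tooth passed, and there it stays: turn 3 to 10 degrees past a tooth, let go, regrasp. Ends at -0.03 and 4.0.
- ratchet_pawl (a joint): Angle, rad, of the dark steel sprung pawl at the right of the wheel: 0 swung clear, about 0.1 on a tooth's crest, about 0.26 dropped in and catching.
- clamp_pad (a joint): How far the stone has pushed the sprung pad back, in m: 0 free; with the stone against the stop about 0.004 at tooth 6 (9 N), 0 to 0.001 a tooth short, 0.008 a tooth further.

How it is judged:
By the outcome, as a careful person would: the job done as asked, in the order asked, and still so for the second after the job is handed in, with the robot touching nothing.
It also fails if it takes over 72 s, if anything falls off the work surface, if the arm or the gripper's body presses on something with over 40 N, if the wrist force passes 120 N, or if a joint passes its speed limit or range.

### The arm

A 6-joint arm with a two-finger parallel gripper is mounted at the origin on a cart in front of the work surface, level with it; the furniture and walls round the work are solid. World frame = base frame: x ahead of the robot, y to its left, z up, the work surface at z = 0. Lengths are in m, angles in rad, forces in N, time in s.
With the tool pointing down it reaches from about 0.35 to 0.775 m from the base axis. Payload 7.3 kg.
Tool frame: the origin (TCP) lies between the finger pads; the fingertips stand ahead of it and the grasp point (between the pads) lies 6 mm ahead of it (robot.tip_extent is the x of the fingertips in the tool frame, in m); x points along the fingers, z is the direction in which the jaws open and shut, and the axes are right-handed (so a half turn about x gives the same grasp; the last joint's range is limited). The gripper opens to 92 mm and grips with 3 to 60 N. Pads are 19 mm wide; open, the fingers measure 130 mm over their backs; the gripper's body (75 mm by 190 mm) begins 47 mm behind the grasp point.
Start: joints at [1.055, 0.342, 1.524, -0, 1.275, -0.146], TCP at [0.19, 0.49, 0.252] pointing down, gripper open.
Joint ranges: [-2.53, 2.53], [-0.77, 2.02], [0.04, 2.7], [-1, 4.14], [0.28, 2.66], [-3.11, 3.11]. Speed limits (rad/s): [2.57, 2.57, 3.14, 3.14, 3.14, 3.14].

### API

Orientations are given as [roll, pitch, yaw] about the fixed x, y, z axes, in that order (R = Rz(yaw) Ry(pitch) Rx(roll)).
In Python, from cell import robot gives the robot as it stands. The module is installed in compiled form; this text tells all that it offers.
- The arm moves only by the shell command python3 -m creep 'ROWS' [FORCE]. ROWS is JSON, a list of rows, each an object with "translation": the shift along the tool's x, y, z in m, a list of three; "twist": the turn, a rotation vector about the tool's x, y, z in rad, a list of three; "hand": the opening in per cent of the stroke, from 0 (shut) to 100 (fully open). A call has 1 to 5 rows; each row is the pose to reach, as a shift and turn from the pose measured when the call began, along the tool's axes at that moment; what a row does not reach only later rows make up. A row lasts 1/10 s, in which the tool goes at most 50 mm and 8.59 degrees, less where a joint would pass 70% of its speed; a pose out of reach is approached as far as the arm can. A call with a gripper value outside its range is refused whole. The fingers move at their own pace and stop on an object; FORCE is the grip in N (left out, the last holds). Time passes only in rows, so rows that repeat a pose let the fingers close. It gives the time, the measured TCP pose, the force and the opening at its end, in the units of the state.
- robot.observe(): the state, without advancing time (a new reading comes with each control period).
- robot.read_camera(name): name is "side" or "top" or "wrist"; returns the picture (420x560x3 uint8, blue, green, red); there is no depth.
- robot.calibration(name): a dict with "intrinsics" (3x3 intrinsics, pixels), "dist" ([k1, k2, p1, p2, k3] as OpenCV has them; the pictures are not rectified), "cam_to_world" (4x4, takes a point from camera to world coordinates); the wrist camera has in their place "mount" (4x4, takes a point from camera to tool coordinates, whose origin is the TCP and whose axes are the tool frame's). Camera axes: x right, y up, looking along -z (the intrinsics and any distortion apply to the point x, -y, -z); pixel columns grow to the right and rows downward; lengths in m; the calibration is good to about 2 mm. A picture is of the moment at which its call begins: read the wrist's pose just before it. calibration takes no time and is no camera call.
- robot.hand_in(): hands the job in, once; it reports no verdict.
The state is a dict: "time": time; "qpos": joint angles; "qvel": joint speeds; "joint_efforts": joint torques, N m; "tool_pos": TCP position; "tool_rot": TCP orientation; "contact_force": force on the tool from outside, world axes, zero at the start; "torque": the same for the moment, N m; "opening": finger opening in m.
Only numpy, scipy, OpenCV 4.12 (cv2) and the standard library are available. Lean on these libraries where they do the work, as an engineer would, in place of code of your own. Each camera call takes 0.05 s, during which the arm holds its last target. There are 200 camera calls.

## Working session

There is one attempt and no reset: what is moved stays moved. The work goes in short steps, Python scripts to look and compute and a shell command to move; the robot and the scene stay as the last step left them, time stands still between calls to the robot, and variables do not carry over. Pictures are saved under pics/ and viewed, about 8 in all and at most 12, crops included, and the job is handed in when it is done.

```bash
mkdir -p pics
cat > h.py <<'E'
import numpy as np, cv2
from scipy.spatial.transform import Rotation as R
from cell import robot
def pose():
    s=robot.observe(); T=np.eye(4); T[:3,:3]=R.from_euler('xyz',s['tool_rot']).as_matrix(); T[:3,3]=s['tool_pos']; return T
def cam(name,T=None):
    c=robot.calibration(name)
    M=np.array(c['cam_to_world']) if 'cam_to_world' in c else (pose() if T is None else T)@np.array(c['mount'])
    return np.array(c['intrinsics']),np.array(c['dist'],float),M
def ray(name,uv,T=None):
    K,d,M=cam(name,T); p=cv2.undistortPoints(np.array([[uv]],float),K,d)[0,0]
    return M[:3,3],M[:3,:3]@np.array([p[0],-p[1],-1])
def onz(name,uv,z,T=None):
    o,v=ray(name,uv,T); return o+v*(z-o[2])/v[2]
def proj(name,P,T=None):
    K,d,M=cam(name,T); P=(np.atleast_2d(P)-M[:3,3])@M[:3,:3]; P=P*[1,-1,-1]
    return cv2.projectPoints(P,np.zeros(3),np.zeros(3),K,d)[0][:,0]
def rel(pos,xdir,zdir):
    "shift, rotvec in tool axes to reach TCP pos with tool x, z dirs"
    T=pose(); x=np.array(xdir,float);x/=np.linalg.norm(x); z=np.array(zdir,float); z-=x*(x@z); z/=np.linalg.norm(z)
    G=np.c_[x,np.cross(z,x),z]
    return T[:3,:3].T@(np.array(pos)-T[:3,3]), R.from_matrix(T[:3,:3].T@G).as_rotvec()
E
python3 - <<'E'
from h import *
for n in ('top','side'):
    cv2.imwrite(f'pics/{n}0.png',cv2.resize(robot.read_camera(n),(800,600),interpolation=cv2.INTER_CUBIC)); K,d,M=cam(n); print(n,M.round(3).tolist(),K[0,0])
print(robot.observe(),robot.tip_extent); print(pose().round(3))
E
```

```text
top [[0.008, 0.989, -0.147, 0.377], [-1.0, 0.01, 0.012, 0.036], [0.013, 0.147, 0.989, 1.174], [0.0, 0.0, 0.0, 1.0]] 475.7488176312979
side [[0.988, 0.104, -0.116, 0.386], [-0.155, 0.59, -0.792, -1.008], [-0.014, 0.8, 0.599, 0.883], [0.0, 0.0, 0.0, 1.0]] 507.5528276350444
{'time': 0.1, 'qpos': array([ 1.05501903e+00,  3.42621178e-01,  1.52489514e+00,  2.59069610e-05,
        1.27541627e+00, -1.46039732e-01]), 'qvel': array([ 0.00141949, -0.00050881, -0.00286328,  0.00121777,  0.00177236,
       -0.0013387 ]), 'joint_efforts': array([ 1.85147575e-03, -4.32005632e+01, -2.44695085e+01,  7.20388046e-02,
        5.26151061e-02, -2.58874769e-05]), 'tool_pos': array([0.1895509 , 0.48924158, 0.25114018]), 'tool_rot': array([ 2.97706542,  1.56945616, -2.10506869]), 'contact_force': array([0.32967266, 0.05591217, 0.47085156]), 'torque': array([ 0.04895689, -0.02409705,  0.01810388]), 'opening': 0.0916407360705413} 0.025
[[-0.001 -0.932  0.361  0.19 ]
 [-0.001  0.361  0.932  0.489]
 [-1.     0.    -0.001  0.251]
 [ 0.     0.     0.     1.   ]]
```

View pics/top0.png

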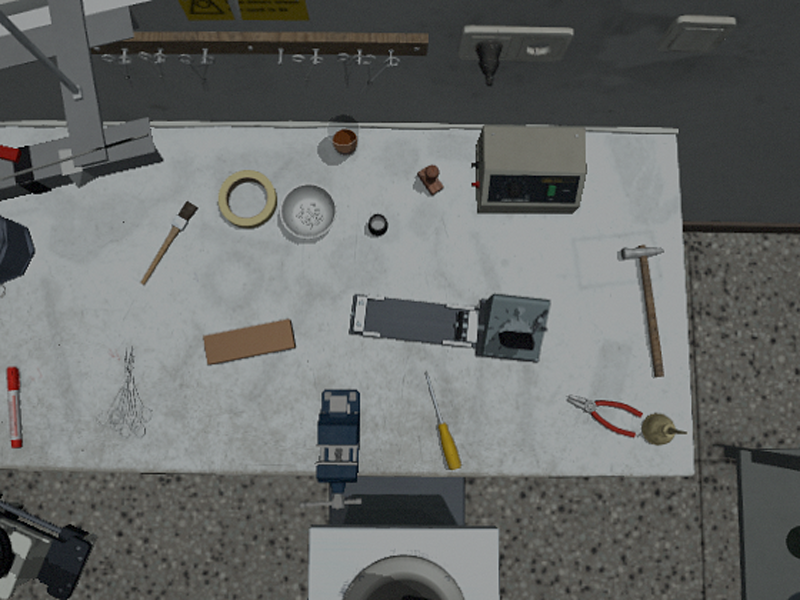

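View pics/side0.png

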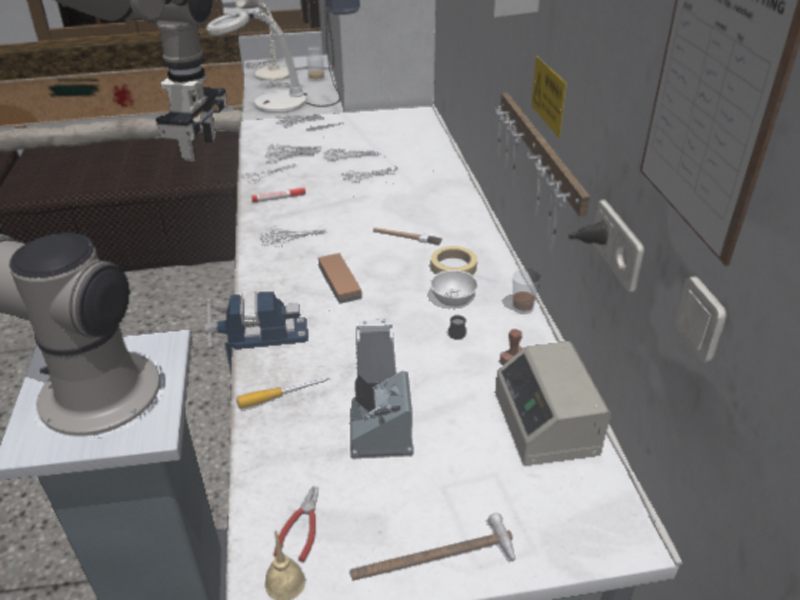

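The top view shows the stone with corners near (203,336), (290,319), (296,346) and (208,363). The holder runs from the stop at about (352,314) to the head at about (545,330). The side view agrees. Next I'll measure these.

Run:
```python
from h import *
def f(n,u,v,z): return onz(n,(u*.7,v*.7),z)
im=robot.read_camera('top')
# stone segmentation
hsv=cv2.cvtColor(im,cv2.COLOR_BGR2HSV); m=((hsv[...,0]<18)&(hsv[...,1]>70)).astype(np.uint8); m[:215]=0;m[262:]=0;m[:,:135]=0;m[:,215:]=0
P=[onz('top',(x,y),.025)[:2] for y,x in np.argwhere(m)]
r=cv2.minAreaRect(np.array(P,np.float32)*1000); print('stone',r, m.sum()); print(cv2.boxPoints(r))
for u,v in ((353,295),(350,333)): print('stop end top',f('top',u,v,.030).round(4))
for u,v in ((369,300),(366,338)): print('stop inner top',f('top',u,v,.030).round(4))
for u,v in ((550,298),(537,360),(476,356)): print('head base?',f('top',u,v,.0).round(4))
for u,v in ((411,454),(351,453)): print('side head base',f('side',u,v,0.0).round(4))
for u,v in ((361,323),(391,322)): print('side stop',f('side',u,v,0.03).round(4))
a=cv2.resize(im[195:260,235:395],(800,325),interpolation=cv2.INTER_CUBIC)
s=robot.read_camera('side')[220:325,235:295]; s=cv2.resize(s,(0,0),fx=2.6,fy=2.6,interpolation=cv2.INTER_CUBIC)
c=np.zeros((600,800,3),np.uint8); c[:325]=a; c[325:325+min(275,s.shape[0]),:s.shape[1]]=s[:275]; 
cv2.imwrite('pics/c1.png',c)
```

```text
stone ((457.50848388671875, 266.3992004394531), (48.655189514160156, 150.02452087402344), 11.934015274047852) 1251
[[418.19528 334.75958]
 [449.2181  187.97765]
 [496.8217  198.03882]
 [465.79886 344.82074]]
stop end top [0.5377 0.0908 0.03  ]
stop end top [0.473  0.0948 0.03  ]
stop inner top [0.5294 0.0635 0.03  ]
stop inner top [0.4648 0.0677 0.03  ]
head base? [ 0.5399 -0.2531  0.    ]
head base? [ 0.4313 -0.2277  0.    ]
head base? [ 0.4375 -0.1217  0.    ]
side head base [ 0.5257 -0.2353  0.    ]
side head base [ 0.4311 -0.2171  0.    ]
side stop [0.4848 0.0781 0.03  ]
side stop [0.5417 0.0712 0.03  ]
```

View pics/c1.png

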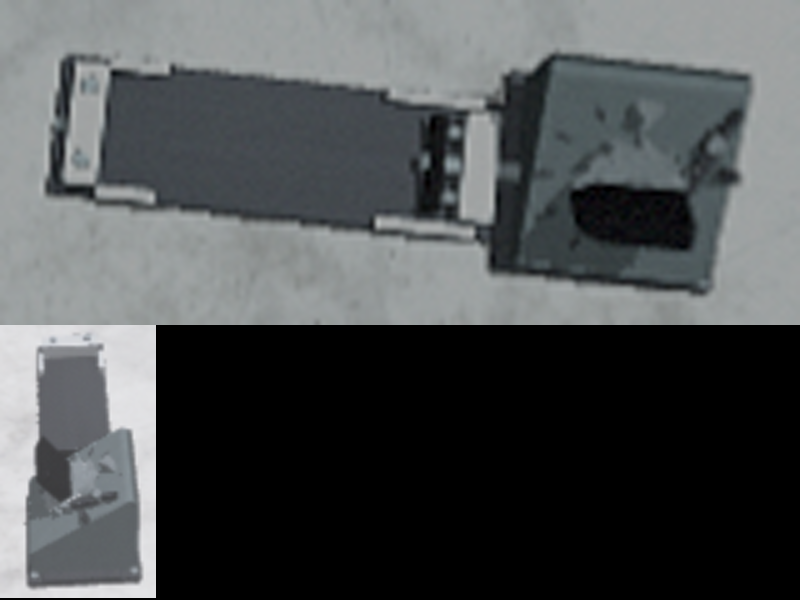

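The crop shows the stop's inner edge from (109,66) to (98,187), cheek ends near (172,68), (155,200), (388,95) and (375,220), and the black knob bar lying roughly across the slope around (635,217). I'll fit the holder pose from these and then take a close wrist view.

Run:
```python
from h import *
from scipy.optimize import least_squares
C=[((110,66),(30,130,30)),((98,187),(-30,130,30)),((65,57),(35,155,12)),((48,192),(-35,155,12)),((172,68),(30,101,22)),((155,203),(-30,101,22)),((388,96),(30,-5,22)),((375,221),(-30,-5,22))]
px=np.array([[235+u/5-.4,195+v/5-.4] for (u,v),_ in C]); P=np.array([p for _,p in C])/1000
def W(q): return P@R.from_euler('z',q[2]).as_matrix().T+[q[0],q[1],0]
r=least_squares(lambda q:(proj('top',W(q))-px).ravel(),[.48,-.06,0],loss='soft_l1'); print(r.x,(r.fun.reshape(-1,2)).round(1).tolist())
q=r.x; Rz=R.from_euler('z',q[2]).as_matrix()
print('mount',np.array(robot.calibration('wrist')['mount']).round(3).tolist())
c=Rz@[0,.05,0]+[q[0],q[1],0]; print('lane pt',c)
# stone grasp rel: stone length dir at 11.934deg -> from boxPoints
L=np.array([31.02,-146.78,0])/150; Wd=np.array([L[1],-L[0],0])
for z in (.10,.019):
  for s in (1,-1): print(z,[a.round(3) for a in rel([.4575,.2664,z],[0,0,-1],s*Wd)])
```

```text
[ 0.49213541 -0.05953374 -0.10227314] [[0.4, -0.2], [-0.1, 0.1], [-0.2, -0.5], [-0.2, 0.6], [-0.1, 1.2], [0.5, -1.5], [-0.2, 0.3], [-0.0, -0.3]]
mount [[0.001, 0.305, -0.952, -0.133], [0.0, 0.952, 0.305, 0.082], [1.0, -0.0, 0.001, 0.0], [0.0, 0.0, 0.0, 1.0]]
lane pt [ 0.49724016 -0.00979501  0.        ]
0.1 [array([ 0.151, -0.33 , -0.111]), array([-2.149e+00, -0.000e+00, -1.000e-03])]
0.1 [array([ 0.151, -0.33 , -0.111]), array([ 0.993, -0.001,  0.   ])]
0.019 [array([ 0.232, -0.33 , -0.111]), array([-2.149e+00, -0.000e+00, -1.000e-03])]
0.019 [array([ 0.232, -0.33 , -0.111]), array([ 0.993, -0.001,  0.   ])]
```

```bash
python3 -m creep '[{"translation":[0,-0.05,-0.02],"twist":[0.14,0,0],"hand":100},{"translation":[0.02,-0.1,-0.04],"twist":[0.28,0,0],"hand":100},{"translation":[0.04,-0.14,-0.05],"twist":[0.42,0,0],"hand":100},{"translation":[0.06,-0.18,-0.06],"twist":[0.56,0,0],"hand":100},{"translation":[0.08,-0.2,-0.07],"twist":[0.7,0,0],"hand":100}]'
python3 - <<'E'
from h import *
L=np.array([31.02,-146.78,0])/150; Wd=np.array([L[1],-L[0],0])
print([a.round(3) for a in rel([.4575,.2664,.1],[0,0,-1],-Wd)])
E
```

```text
time: 0.7
tool_pos: [0.3533, 0.35, 0.1706]
tool_rot: [-1.115, 1.57, -0.622]
contact_force: [0.1, 0.2, 0.9]
opening: 0.0919
[array([ 0.071, -0.123,  0.052]), array([0.285, 0.001, 0.001])]
```

```bash
python3 -m creep '[{"translation":[0.0,-0.04,0.02],"twist":[0.14,0,0],"hand":100},{"translation":[0.0,-0.08,0.035],"twist":[0.285,0,0],"hand":100},{"translation":[0.0,-0.123,0.052],"twist":[0.285,0,0],"hand":100},{"translation":[0.0,-0.123,0.052],"twist":[0.285,0,0],"hand":100},{"translation":[0.0,-0.123,0.052],"twist":[0.285,0,0],"hand":100}]'
cat > stone.py <<'E'
from h import *
T=pose(); im=robot.read_camera('wrist')
hsv=cv2.cvtColor(im,cv2.COLOR_BGR2HSV); m=((hsv[...,0]<18)&(hsv[...,1]>70)).astype(np.uint8)
m=cv2.morphologyEx(m,cv2.MORPH_OPEN,np.ones((5,5)))
n,l,st,_=cv2.connectedComponentsWithStats(m); k=1+np.argmax(st[1:,4]); print(st[k])
P=np.array([onz('wrist',(x,y),.025,T)[:2] for y,x in np.argwhere(l==k)[::7]],np.float32)*1000
print(cv2.minAreaRect(P)); cv2.imwrite('pics/w1.png',im)
print('tip px',proj('wrist',(T@[.006,0,0,1])[:3],T))
E
python3 stone.py
```

```text
time: 1.2
tool_pos: [0.4576, 0.2655, 0.1703]
tool_rot: [-2.106, 1.57, -1.9]
contact_force: [-0.2, 0.2, -0.7]
opening: 0.0918
[  248   101    67   184 11549]
((459.4841613769531, 266.6079406738281), (49.38851547241211, 149.48614501953125), 11.920319557189941)
tip px [[276.73976269 293.23562559]]
```

View pics/w1.png

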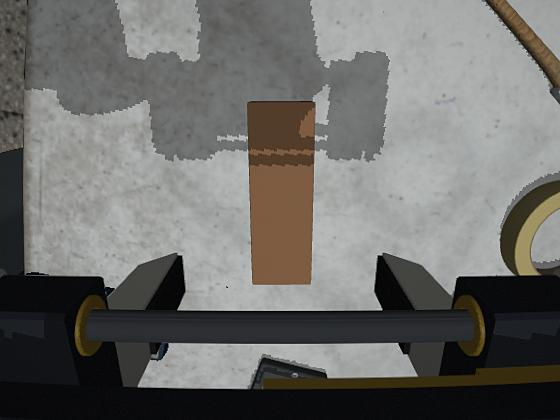

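The wrist view shows the stone whole, cols 248–314 and rows 101–284, centred between the open fingers. It measures 149.5 x 49.4 mm at (0.459, 0.2666), within 2 mm of the top camera. Now I'll descend and grasp.

```bash
python3 -m creep '[{"translation":[0.04,-0.001,0.001],"twist":[0,0,0],"hand":100},{"translation":[0.08,-0.001,0.001],"twist":[0,0,0],"hand":100},{"translation":[0.12,-0.001,0.001],"twist":[0,0,0],"hand":100},{"translation":[0.141,-0.001,0.001],"twist":[0,0,0],"hand":100},{"translation":[0.141,-0.001,0.001],"twist":[0,0,0],"hand":100}]' && python3 -m creep '[{"translation":[0,0,0],"twist":[0,0,0],"hand":40},{"translation":[0,0,0],"twist":[0,0,0],"hand":40},{"translation":[0,0,0],"twist":[0,0,0],"hand":40},{"translation":[0,0,0],"twist":[0,0,0],"hand":40},{"translation":[0,0,0],"twist":[0,0,0],"hand":40}]' 30
python3 -m creep '[{"translation":[-0.04,0,0],"twist":[0,0,0],"hand":40},{"translation":[-0.08,0,0],"twist":[0,0,0],"hand":40},{"translation":[-0.12,0,0],"twist":[0,0,0],"hand":40},{"translation":[-0.12,0,0],"twist":[0,0,0],"hand":40},{"translation":[-0.12,0,0],"twist":[0,0,0],"hand":40}]'
python3 - <<'E'
from h import *
q=[0.49213541,-0.05953374,-0.10227314]; Rz=R.from_euler('z',q[2]).as_matrix()
# look pose: centre over holder y=51, height .15
for d in (.051,): print([a.round(4) for a in rel(Rz@[0,d,0]+[q[0],q[1],.15],[0,0,-1],Rz@[1,0,0])])
E
```

```text
time: 1.75
tool_pos: [0.4557, 0.2663, 0.0274]
tool_rot: [-2.901, 1.566, -2.691]
contact_force: [-0.7, -0.3, 0.4]
opening: 0.0919
time: 2.25
tool_pos: [0.4558, 0.2664, 0.0279]
tool_rot: [-2.884, 1.567, -2.674]
contact_force: [-0.5, 0.5, -0.0]
opening: 0.0563
time: 2.75
tool_pos: [0.4565, 0.2666, 0.1487]
tool_rot: [-2.716, 1.57, -2.506]
contact_force: [-0.2, 0.7, -1.3]
opening: 0.0367
[array([-0.0011, -0.2779, -0.0175]), array([ 0.3123, -0.001 ,  0.0007])]
```

The fingers were too slow: they were still at 56 mm when I lifted, so they closed on nothing. I'll reopen and check the stone.

```bash
for i in 1 2; do python3 -m creep '[{"translation":[-0.02,0,0],"twist":[0,0,0],"hand":100},{"translation":[-0.02,0,0],"twist":[0,0,0],"hand":100},{"translation":[-0.02,0,0],"twist":[0,0,0],"hand":100},{"translation":[-0.02,0,0],"twist":[0,0,0],"hand":100},{"translation":[-0.02,0,0],"twist":[0,0,0],"hand":100}]'; done; python3 stone.py
python3 - <<'E'
from h import *
print(pose().round(4))
E
```

```text
time: 3.25
tool_pos: [0.456, 0.2664, 0.1675]
tool_rot: [-2.881, 1.567, -2.671]
contact_force: [0.1, -0.5, -0.1]
opening: 0.0723
time: 3.75
tool_pos: [0.4558, 0.2663, 0.1867]
tool_rot: [-2.904, 1.566, -2.694]
contact_force: [-0.8, 0.0, -0.0]
opening: 0.0918
[  246   103    64   174 10405]
((454.12933349609375, 264.9765319824219), (49.29594421386719, 149.11964416503906), 11.68483829498291)
tip px [[276.74306389 293.22470688]]
[[-0.0041 -0.2084  0.978   0.4558]
 [-0.002   0.978   0.2084  0.2663]
 [-1.     -0.0011 -0.0044  0.1869]
 [ 0.      0.      0.      1.    ]]
```

```bash
python3 -m creep '[{"translation":[0.045,0,0],"twist":[0,0,0],"hand":100},{"translation":[0.09,0,0],"twist":[0,0,0],"hand":100},{"translation":[0.13,0,0],"twist":[0,0,0],"hand":100},{"translation":[0.157,0,0],"twist":[0,0,0],"hand":100},{"translation":[0.157,0,0],"twist":[0,0,0],"hand":100}]' && for i in 1 2; do python3 -m creep '[{"translation":[0,0,0],"twist":[0,0,0],"hand":30},{"translation":[0,0,0],"twist":[0,0,0],"hand":30},{"translation":[0,0,0],"twist":[0,0,0],"hand":30},{"translation":[0,0,0],"twist":[0,0,0],"hand":30},{"translation":[0,0,0],"twist":[0,0,0],"hand":30}]' 40; done
```

```text
time: 4.3
tool_pos: [0.4546, 0.2657, 0.0274]
tool_rot: [-2.92, 1.564, -2.71]
contact_force: [0.5, 0.6, 0.1]
opening: 0.0918
time: 4.8
tool_pos: [0.4547, 0.2658, 0.0278]
tool_rot: [-2.918, 1.564, -2.709]
contact_force: [0.1, -0.2, -0.5]
opening: 0.0563
time: 5.3
tool_pos: [0.4544, 0.2657, 0.0278]
tool_rot: [-2.922, 1.564, -2.712]
contact_force: [-3.1, -1.3, 2.3]
opening: 0.0498
```

```bash
python3 -m creep '[{"translation":[-0.03,0,0],"twist":[0,0,0],"hand":30},{"translation":[-0.07,0,0],"twist":[0,0,0],"hand":30},{"translation":[-0.11,0,0],"twist":[0,0,0],"hand":30},{"translation":[-0.122,0,0],"twist":[0,0,0],"hand":30},{"translation":[-0.122,0,0],"twist":[0,0,0],"hand":30}]'
python3 - <<'E'
from h import *
T=pose(); im=robot.read_camera('wrist'); cv2.imwrite('pics/w2.png',im)
# stone top plane: tool x such that top is at tool x = .0278-.025=.003
hsv=cv2.cvtColor(im,cv2.COLOR_BGR2HSV); m=((hsv[...,0]<18)&(hsv[...,1]>70))
K,d,M=cam('wrist',np.eye(4))
rows=np.argwhere(m[:,278])[:,0]; print(rows.min(),rows.max())
for u in (260,278,295):
    r=np.argwhere(m[:,u])[:,0].min()
    p=cv2.undistortPoints(np.array([[[u,r]]],float),K,d)[0,0]; v=M[:3,:3]@np.array([p[0],-p[1],-1]); print((M[:3,3]+v*(.003-M[0,3])/v[0]).round(4))
q=[0.49213541,-0.05953374,-0.10227314]; Rz=R.from_euler('z',q[2]).as_matrix()
print([a.round(4) for a in rel(Rz@[0,.051,0]+[q[0],q[1],.15],[0,0,-1],Rz@[1,0,0])])
E
```

```text
time: 5.8
tool_pos: [0.456, 0.2664, 0.1508]
tool_rot: [-2.872, 1.567, -2.662]
contact_force: [-0.3, -0.6, -6.1]
opening: 0.0501
116 377
[ 0.003   0.0743 -0.0058]
[0.003  0.0739 0.0006]
[0.003  0.0739 0.0067]
[array([-0.0004, -0.2775, -0.0158]), array([ 0.3122, -0.0069,  0.0028])]
```

View pics/w2.png

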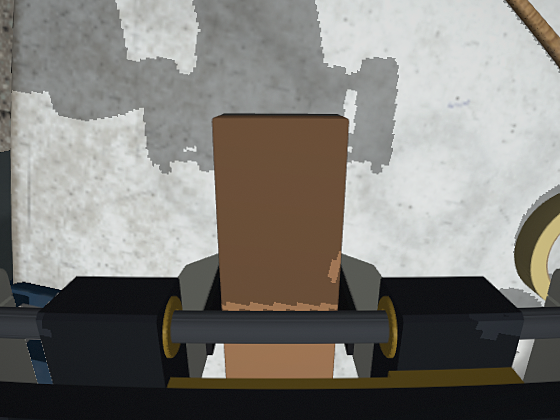

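The stone is held level. Its end sits at tool y ≈ +74 mm, so the grasp is about 1 mm off centre, and the force shows roughly 6 N of weight. Next I'll carry it over the holder and check against the stop in the wrist view.

```bash
python3 -m creep '[{"translation":[0,-0.04,-0.002],"twist":[0.07,0,0],"hand":30},{"translation":[0,-0.08,-0.004],"twist":[0.14,0,0],"hand":30},{"translation":[0,-0.12,-0.006],"twist":[0.2,0,0],"hand":30},{"translation":[0,-0.16,-0.008],"twist":[0.26,-0.005,0.002],"hand":30},{"translation":[0,-0.2,-0.01],"twist":[0.31,-0.007,0.003],"hand":30}]'
python3 - <<'E'
from h import *
q=[0.49213541,-0.05953374,-0.10227314]; Rz=R.from_euler('z',q[2]).as_matrix()
print([a.round(4) for a in rel(Rz@[0,.0515,0]+[q[0],q[1],.15],[0,0,-1],Rz@[1,0,0])])
E
```

```text
time: 6.35
tool_pos: [0.4854, 0.0667, 0.1466]
tool_rot: [-3.122, 1.566, 3.059]
contact_force: [0.9, -0.6, -4.3]
opening: 0.0496
[array([-0.0035, -0.0734,  0.0195]), array([ 0.    , -0.0048,  0.0001])]
```

```bash
python3 -m creep '[{"translation":[0,-0.03,0.01],"twist":[0,-0.005,0],"hand":30},{"translation":[-0.003,-0.06,0.019],"twist":[0,-0.005,0],"hand":30},{"translation":[-0.003,-0.073,0.019],"twist":[0,-0.005,0],"hand":30},{"translation":[-0.003,-0.073,0.019],"twist":[0,-0.005,0],"hand":30},{"translation":[-0.003,-0.073,0.019],"twist":[0,-0.005,0],"hand":30}]'
python3 - <<'E'
from h import *
q=[0.49213541,-0.05953374,-0.10227314]; Rz=R.from_euler('z',q[2]).as_matrix()
print([a.round(4) for a in rel(Rz@[0,.0515,0]+[q[0],q[1],.15],[0,0,-1],Rz@[1,0,0])])
T=pose(); np.save('T3',T)
im=robot.read_camera('wrist'); P=np.array([(30,130,30),(-30,130,30),(35,155,12),(-35,155,12),(30,101,22),(-30,101,22),(28.5,101,22),(-28.5,101,22)])/1000@Rz.T+[q[0],q[1],0]
px=proj('wrist',P,T); print(px.round(1).tolist())
im2=cv2.resize(im[0:220,140:420],(800,629),interpolation=cv2.INTER_CUBIC)[:600]
for u,v in px: cv2.circle(im2,(int((u-140)*800/280),int(v*800/280)),3,(0,0,255),1)
cv2.imwrite('pics/w3.png',im2)
E
```

```text
time: 6.85
tool_pos: [0.4958, -0.0072, 0.148]
tool_rot: [2.927, 1.568, 2.825]
contact_force: [0.7, 0.3, -4.5]
opening: 0.0496
[array([-0.002 , -0.0009,  0.0016]), array([-0.0005, -0.003 , -0.0007])]
[[326.3, 99.7], [234.9, 99.7], [331.7, 61.6], [229.6, 61.7], [323.5, 142.3], [237.6, 142.3], [321.4, 142.3], [239.8, 142.3]]
```

View pics/w3.png

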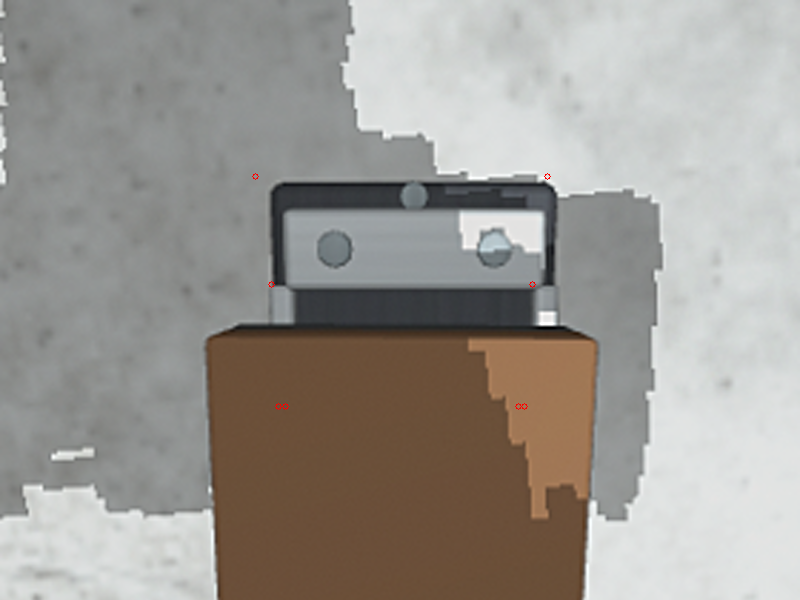

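The wrist view shows the stop's inner top edge at (282..545, 289), against a prediction of (272..533, 284), and the stone end corners at (207,340) and (597,340). I'll work out the relative correction.

```bash
cat > rs.py <<'E'
from h import *
def tool(T,uv,x=None,z=None):
    "pixel -> tool coords on plane tool-x=x or world z"
    o,v=ray('wrist',uv,T); Ti=np.linalg.inv(T)
    if z is not None: p=o+v*(z-o[2])/v[2]; return (Ti@np.r_[p,1])[:3]
    o=(Ti@np.r_[o,1])[:3]; v=Ti[:3,:3]@v; return o+v*(x-o[0])/v[0]
E
python3 - <<'E'
from rs import *
T=np.load('T3.npy'); s=.35
for u,v in ((282,289),(545,289),(284,209),(546,209)): print('stop',tool(T,(140+u*s,v*s),z=.030).round(4))
for u,v in ((207,340),(597,340)): print('stone',tool(T,(140+u*s,v*s),x=.003).round(4))
E
```

```text
stop [ 0.1182  0.0765 -0.0255]
stop [0.118  0.0766 0.0349]
stop [ 0.1182  0.0941 -0.0246]
stop [0.118  0.0941 0.0345]
stone [ 0.003   0.0733 -0.0229]
stone [0.003  0.0733 0.0264]
```

```bash
python3 -m creep '[{"translation":[0.02,-0.001,0.003],"twist":[0,-0.003,0],"hand":30},{"translation":[0.04,-0.001,0.003],"twist":[0,-0.003,0],"hand":30},{"translation":[0.06,-0.001,0.003],"twist":[0,-0.003,0],"hand":30},{"translation":[0.075,-0.001,0.003],"twist":[0,-0.003,0],"hand":30},{"translation":[0.075,-0.001,0.003],"twist":[0,-0.003,0],"hand":30}]'
python3 - <<'E'
from h import *
T=pose(); np.save('T4',T); print(T.round(4))
im=robot.read_camera('wrist'); cv2.imwrite('pics/w4.png',cv2.resize(im[0:210,140:420],(800,600),interpolation=cv2.INTER_CUBIC))
E
```

```text
time: 7.4
tool_pos: [0.4971, -0.0065, 0.0714]
tool_rot: [2.884, 1.567, 2.784]
contact_force: [-1.3, 0.4, -3.5]
opening: 0.0498
[[-0.004   0.0999  0.995   0.4971]
 [ 0.0015  0.995  -0.0999 -0.0065]
 [-1.      0.0011 -0.0041  0.0714]
 [ 0.      0.      0.      1.    ]]
```

View pics/w4.png

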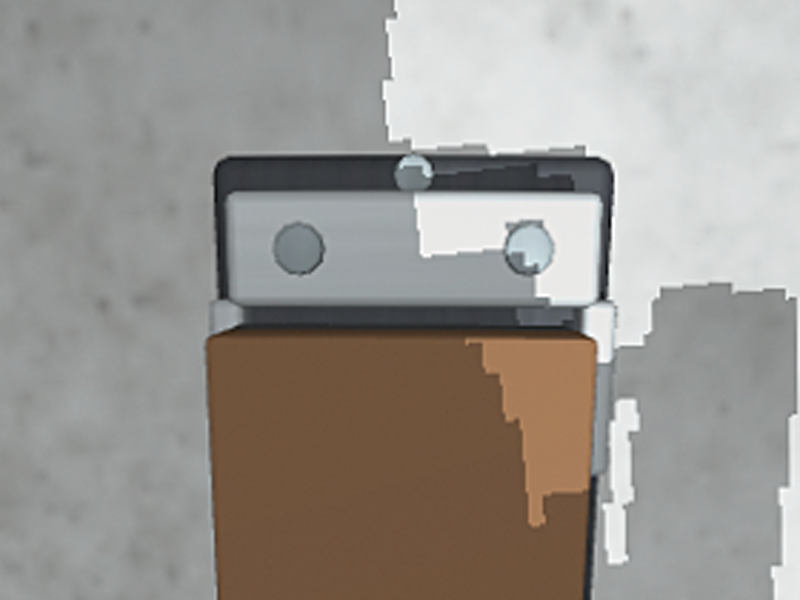

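The stop's inner top edge is at row 305, cols 227–604. The stone's end edge is at row 340, cols 207–597.

Run:
```python
from rs import *
T=np.load('T4.npy'); s=.35
for u,v in ((227,305),(604,305),(228,193),(602,193)): print('stop',tool(T,(140+u*s,v*s),z=.030).round(4))
for u,v in ((207,340),(597,340)): print('stone',tool(T,(140+u*s,v*s),x=.003).round(4))
```

```text
stop [ 0.0416  0.0761 -0.0263]
stop [0.0413 0.0761 0.0343]
stop [ 0.0416  0.0932 -0.0254]
stop [0.0413 0.0932 0.0331]
stone [ 0.003   0.0733 -0.0229]
stone [0.003  0.0733 0.0264]
```

```bash
python3 -m creep '[{"translation":[0.0,-0.0028,0.004],"twist":[0,-0.004,0],"hand":30},{"translation":[0.008,-0.0028,0.004],"twist":[0,-0.004,0],"hand":30},{"translation":[0.008,-0.0028,0.004],"twist":[0,-0.004,0],"hand":30}]'
cat > chk.py <<'E'
from h import *
A=np.load('T4.npy'); T=pose(); print((A[:3,:3].T@(T[:3,3]-A[:3,3])).round(4)); print(T.round(4))
im=robot.read_camera('wrist'); s=.35; g=cv2.cvtColor(im,cv2.COLOR_BGR2GRAY).astype(int)
for u in (215,220,225,230): print(u,g[60:122,u].tolist()) 
print(g[85,200:230].tolist(),g[85,340:365].tolist())
E
python3 chk.py
```

```text
time: 7.75
tool_pos: [0.5015, -0.0099, 0.0643]
tool_rot: [0.482, 1.569, 0.381]
contact_force: [0.0, -0.1, -4.0]
opening: 0.0495
[ 0.0071 -0.003   0.0048]
[[ 1.900e-03  1.000e-01  9.950e-01  5.015e-01]
 [ 7.000e-04  9.950e-01 -1.000e-01 -9.900e-03]
 [-1.000e+00  9.000e-04  1.800e-03  6.430e-02]
 [ 0.000e+00  0.000e+00  0.000e+00  1.000e+00]]
215 [148, 155, 164, 170, 170, 170, 170, 170, 170, 169, 169, 167, 166, 164, 165, 166, 166, 167, 167, 167, 166, 165, 163, 163, 163, 162, 162, 162, 164, 163, 163, 166, 164, 164, 163, 161, 164, 153, 140, 127, 104, 66, 60, 63, 65, 65, 63, 63, 64, 66, 66, 64, 66, 65, 68, 67, 66, 65, 86, 93, 91, 92]
220 [148, 155, 164, 171, 170, 171, 170, 170, 170, 169, 169, 167, 165, 164, 166, 167, 167, 168, 169, 169, 168, 165, 164, 164, 163, 163, 162, 163, 163, 162, 163, 165, 164, 164, 162, 161, 164, 154, 140, 128, 104, 64, 60, 62, 63, 64, 62, 62, 63, 63, 62, 62, 62, 64, 64, 49, 56, 66, 86, 93, 92, 92]
225 [148, 155, 165, 170, 170, 170, 170, 170, 171, 170, 170, 156, 118, 119, 125, 130, 131, 129, 129, 129, 128, 127, 128, 127, 123, 109, 103, 136, 165, 167, 164, 165, 164, 163, 162, 161, 164, 154, 140, 127, 104, 62, 60, 62, 62, 62, 63, 62, 63, 63, 62, 63, 63, 46, 43, 50, 57, 67, 84, 93, 92, 91]
230 [148, 155, 165, 170, 170, 170, 170, 170, 171, 170, 122, 129, 135, 136, 135, 134, 134, 134, 133, 133, 132, 131, 130, 129, 128, 129, 128, 124, 99, 135, 164, 165, 164, 163, 162, 162, 164, 154, 140, 127, 103, 58, 57, 60, 59, 60, 60, 60, 60, 59, 60, 60, 61, 46, 43, 50, 57, 67, 85, 93, 91, 90]
[156, 155, 114, 30, 43, 84, 140, 143, 155, 165, 162, 163, 162, 163, 164, 162, 163, 163, 163, 162, 163, 164, 168, 143, 103, 109, 123, 126, 127, 127] [214, 151, 86, 75, 66, 65, 222, 235, 226, 226, 224, 224, 224, 224, 224, 223, 223, 224, 224, 224, 225, 225, 225, 225, 225]
```

Run:
```python
from rs import *
T=pose()
for u,v in ((205.5,85),(341,85),(273,100)): print('stop',tool(T,(u,v),z=.030).round(4))
print('stone end',tool(T,(276,118.5),x=.003).round(4))
```

```text
stop [ 0.0345  0.0856 -0.0308]
stop [0.0346 0.0856 0.028 ]
stop [ 0.0345  0.0792 -0.0015]
stone end [0.003  0.0734 0.0001]
```

```bash
python3 -m creep '[{"translation":[0.0,0.0014,-0.003],"twist":[0,0,0],"hand":30},{"translation":[0.007,0.0014,-0.003],"twist":[0,0,0],"hand":30},{"translation":[0.007,0.0014,-0.003],"twist":[0,0,0],"hand":30}]'
cat > chk2.py <<'E'
from rs import *
T=pose(); im=robot.read_camera('wrist'); g=cv2.cvtColor(im,cv2.COLOR_BGR2GRAY).astype(int); print(T.round(4).tolist())
cv2.imwrite('pics/last.png',cv2.resize(im[0:210,140:420],(800,600),interpolation=cv2.INTER_CUBIC))
c=g[70:122,[225,235]].mean(1); print(c.astype(int).tolist())
print('L',g[85,195:235].tolist()); print('R',g[85,330:365].tolist())
for z in (0.030,): print(tool(T,(207,85),z=z).round(4), [tool(T,(273,r),z=z).round(4)[1] for r in (96,98,100,102,104,106,108)],[ (u,tool(T,(u,85),z=z).round(4)[2]) for u in (196,200,204,208,212,216,220,335,340,345,350,355)])
E
python3 chk2.py
```

```text
time: 8.1
tool_pos: [0.4979, -0.0081, 0.0567]
tool_rot: [1.406, 1.57, 1.306]
contact_force: [-0.5, 0.0, -4.4]
opening: 0.0498
[[0.0003, 0.1, 0.995, 0.4979], [0.001, 0.995, -0.1, -0.0081], [-1.0, 0.001, 0.0002, 0.0567], [0.0, 0.0, 0.0, 1.0]]
[171, 173, 167, 146, 143, 150, 152, 150, 150, 150, 149, 151, 150, 149, 147, 146, 147, 147, 146, 145, 143, 128, 151, 166, 167, 165, 164, 163, 162, 162, 165, 152, 138, 125, 102, 57, 59, 62, 61, 62, 62, 62, 62, 47, 43, 49, 58, 68, 85, 93, 92, 92]
L [153, 151, 151, 150, 150, 152, 152, 152, 152, 153, 155, 146, 90, 35, 43, 71, 118, 140, 151, 161, 166, 165, 165, 165, 166, 165, 165, 164, 164, 164, 164, 165, 168, 146, 115, 121, 129, 129, 127, 129]
R [212, 209, 207, 202, 177, 193, 233, 238, 237, 236, 236, 236, 236, 236, 236, 236, 236, 236, 236, 237, 236, 223, 215, 123, 72, 60, 91, 244, 234, 228, 227, 226, 225, 225, 224]
[ 0.0268  0.0855 -0.0287] [np.float64(0.081), np.float64(0.0802), np.float64(0.0793), np.float64(0.0785), np.float64(0.0777), np.float64(0.0769), np.float64(0.0761)] [(196, np.float64(-0.0333)), (200, np.float64(-0.0316)), (204, np.float64(-0.03)), (208, np.float64(-0.0283)), (212, np.float64(-0.0266)), (216, np.float64(-0.025)), (220, np.float64(-0.0233)), (335, np.float64(0.0243)), (340, np.float64(0.0263)), (345, np.float64(0.0284)), (350, np.float64(0.0305)), (355, np.float64(0.0326))]
```

It's aligned: the stop's mid-line is within 0.5 mm of the stone's, and the end gap is about 4.3 mm. Lowering now.

```bash
python3 -m creep '[{"translation":[0.008,0,0],"twist":[0,0,0],"hand":30},{"translation":[0.013,0,0],"twist":[0,0,0],"hand":30},{"translation":[0.0165,0,0],"twist":[0,0,0],"hand":30},{"translation":[0.0165,0,0],"twist":[0,0,0],"hand":30}]' && python3 chk2.py
```

```text
time: 8.55
tool_pos: [0.498, -0.0081, 0.0401]
tool_rot: [1.702, 1.57, 1.602]
contact_force: [0.2, 1.1, -5.1]
opening: 0.0497
[[-0.0, 0.1001, 0.995, 0.498], [0.0011, 0.995, -0.1001, -0.0081], [-1.0, 0.0011, -0.0001, 0.0401], [0.0, 0.0, 0.0, 1.0]]
[170, 138, 150, 144, 126, 129, 135, 137, 136, 135, 135, 134, 134, 134, 133, 132, 131, 125, 115, 129, 145, 137, 132, 166, 169, 168, 167, 167, 166, 165, 164, 167, 155, 142, 131, 117, 74, 59, 62, 63, 63, 64, 63, 47, 44, 51, 58, 68, 87, 95, 94, 94]
L [156, 154, 155, 159, 159, 18, 42, 66, 130, 142, 150, 163, 170, 168, 167, 167, 168, 167, 168, 168, 168, 167, 166, 168, 167, 168, 171, 151, 117, 120, 131, 131, 130, 130, 131, 132, 133, 134, 134, 134]
R [217, 218, 218, 218, 218, 216, 215, 213, 212, 206, 184, 172, 232, 242, 239, 238, 238, 238, 239, 238, 239, 238, 238, 238, 239, 238, 238, 239, 239, 225, 210, 171, 63, 37, 204]
[ 0.0102  0.0852 -0.0256] [np.float64(0.0812), np.float64(0.0805), np.float64(0.0797), np.float64(0.079), np.float64(0.0783), np.float64(0.0775), np.float64(0.0768)] [(196, np.float64(-0.0297)), (200, np.float64(-0.0282)), (204, np.float64(-0.0267)), (208, np.float64(-0.0252)), (212, np.float64(-0.0237)), (216, np.float64(-0.0222)), (220, np.float64(-0.0207)), (335, np.float64(0.0219)), (340, np.float64(0.0237)), (345, np.float64(0.0256)), (350, np.float64(0.0275)), (355, np.float64(0.0293))]
```

View pics/last.png

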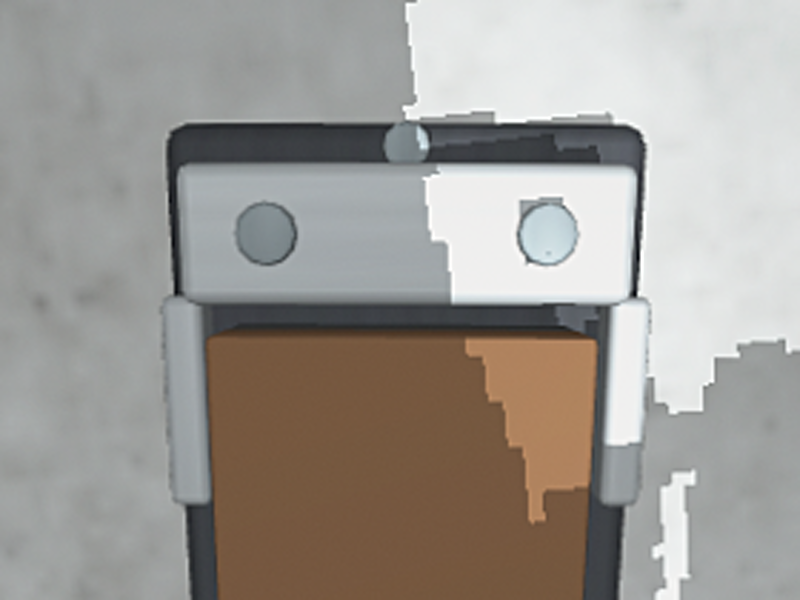

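The stone sits between the cheeks (cols 207–597, stop edge at row 302) with a gap of about 4 mm to the stop. Lowering the last millimetre and releasing.

```bash
python3 -m creep '[{"translation":[0.0015,0,0],"twist":[0,0,0],"hand":30},{"translation":[0.0015,0,0],"twist":[0,0,0],"hand":30},{"translation":[0.001,0,0],"twist":[0,0,0],"hand":80},{"translation":[0.001,0,0],"twist":[0,0,0],"hand":80},{"translation":[0.001,0,0],"twist":[0,0,0],"hand":80}]' && python3 -m creep '[{"translation":[0,0,0],"twist":[0,0,0],"hand":80},{"translation":[0,0,0],"twist":[0,0,0],"hand":80},{"translation":[-0.04,0,0],"twist":[0,0,0],"hand":80},{"translation":[-0.08,0,0],"twist":[0,0,0],"hand":80},{"translation":[-0.12,0,0],"twist":[0,0,0],"hand":80}]'
python3 - <<'E'
from h import *
q=[0.4938,-0.0595,-0.1]; Rz=R.from_euler('z',q[2]).as_matrix()
im=robot.read_camera('top'); hsv=cv2.cvtColor(im,cv2.COLOR_BGR2HSV); m=((hsv[...,0]<18)&(hsv[...,1]>70)).astype(np.uint8); m[:195]=0;m[262:]=0;m[:,:235]=0;m[:,345:]=0
print(m.sum())
a=im[195:260,235:395]; cv2.imwrite('pics/c5.png',cv2.resize(a,(800,325),interpolation=cv2.INTER_CUBIC))
E
```

```text
time: 9.1
tool_pos: [0.4985, -0.0082, 0.0394]
tool_rot: [0.681, 1.569, 0.581]
contact_force: [-0.6, -0.0, -0.1]
opening: 0.0692
time: 9.6
tool_pos: [0.498, -0.0083, 0.1605]
tool_rot: [1.467, 1.57, 1.367]
contact_force: [0.9, -0.4, 0.2]
opening: 0.0737
171
```

```bash
cat > kn.py <<'E'
from h import *
yaw=-0.1; Rz=R.from_euler('z',yaw).as_matrix(); s,c=np.sin(.611),np.cos(.611)
ax=Rz@[-s,0,c]; up=Rz@[c,0,s]; hy=Rz@[0,1,0]
def krel(G,tooth,back,turn=0.):
    "G grip point; tooth (float) -> jaws across bar, tool y along nose; back from grasp point"
    th=tooth*np.pi/6; n=-up*np.cos(th)+hy*np.sin(th)
    return [a.round(4).tolist() for a in rel(np.array(G)+ax*(back+.006),-ax,np.cross(-ax,n))]
E
python3 - <<'E'
from kn import *
G=onz('top',(235+635/5-.4,195+217/5-.4),.093); print(G, np.array(robot.observe()['qpos']).round(3)); print(krel(G,3,.09))
E
```

```text
[ 0.45869292 -0.17457092  0.093     ] [-1.710e-01  3.820e-01  1.721e+00  1.000e-03  1.028e+00 -7.200e-02]
[[-0.0055, -0.1693, -0.0808], [-0.0001, -0.5998, -0.0003]]
```

View pics/c5.png

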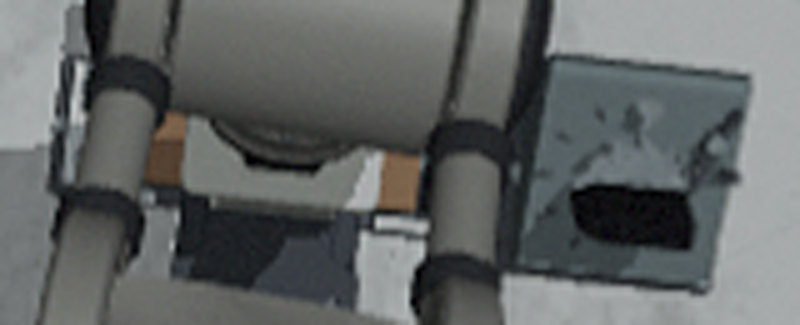

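The crop shows the stone resting in the lane and the knob bar unchanged, lying about along holder y. Next: the viewing pose along the knob axis.

```bash
python3 -m creep '[{"translation":[-0.02,-0.035,-0.016],"twist":[0,-0.12,0],"hand":80},{"translation":[-0.03,-0.07,-0.032],"twist":[0,-0.24,0],"hand":80},{"translation":[-0.03,-0.105,-0.048],"twist":[0,-0.36,0],"hand":80},{"translation":[-0.02,-0.14,-0.064],"twist":[0,-0.48,0],"hand":80},{"translation":[-0.0055,-0.169,-0.081],"twist":[0,-0.6,0],"hand":80}]' && python3 -m creep '[{"translation":[0,0,0],"twist":[0,0,0],"hand":80},{"translation":[0,0,0],"twist":[0,0,0],"hand":80}]'
python3 - <<'E'
from kn import *
G=np.array([0.4587,-0.1746,0.093]); print(krel(G,3,.09))
E
```

```text
time: 10.15
tool_pos: [0.4283, -0.1296, 0.1849]
tool_rot: [0.064, 1.093, -0.022]
contact_force: [0.5, 0.7, -0.1]
opening: 0.0732
time: 10.35
tool_pos: [0.428, -0.13, 0.1849]
tool_rot: [0.065, 1.095, -0.024]
contact_force: [-0.4, 0.4, 0.1]
opening: 0.0731
[[0.0012, -0.0413, -0.0241], [0.0, -0.1359, -0.035]]
```

```bash
python3 -m creep '[{"translation":[0,-0.02,-0.012],"twist":[0,-0.07,-0.018],"hand":80},{"translation":[0.001,-0.041,-0.024],"twist":[0,-0.136,-0.035],"hand":80},{"translation":[0.001,-0.041,-0.024],"twist":[0,-0.136,-0.035],"hand":80},{"translation":[0.001,-0.041,-0.024],"twist":[0,-0.136,-0.035],"hand":80}]'
python3 - <<'E'
from kn import *
G=np.array([0.4587,-0.1746,0.093]); print(krel(G,3,.09))
T=pose(); np.save('T6',T); im=robot.read_camera('wrist'); cv2.imwrite('pics/w6.png',im); print(proj('wrist',G,T)); print(T.round(4).tolist())
E
```

```text
time: 10.75
tool_pos: [0.4038, -0.1688, 0.1714]
tool_rot: [0.002, 0.961, -0.099]
contact_force: [0.5, 0.2, -0.1]
opening: 0.0736
[[-0.0001, -0.0003, 0.0003], [-0.0016, -0.001, -0.0006]]
[[278.51962667 223.37605253]]
[[0.5701, 0.1008, 0.8154, 0.4038], [-0.0566, 0.9949, -0.0834, -0.1688], [-0.8196, 0.0014, 0.5729, 0.1714], [0.0, 0.0, 0.0, 1.0]]
```

View pics/w6.png

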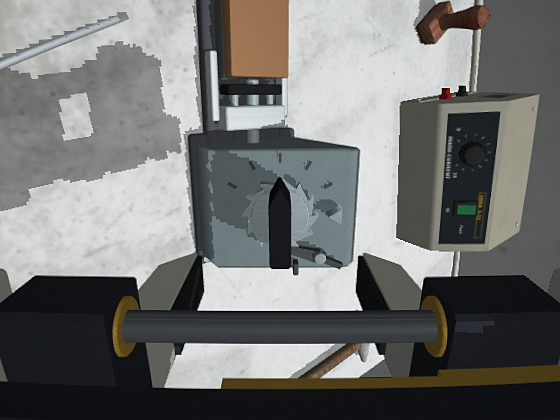

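The wrist view looks along the knob axis. The bar runs from the nose at (280,178) to the tail at (281,269), pointing along holder +y, which is tooth 3. The arrow is at about (333,211) on the upslope side. I'll compute the axis position.

Run:
```python
from rs import *
T=np.load('T6.npy'); im=cv2.imread('pics/w6.png'); g=cv2.cvtColor(im,cv2.COLOR_BGR2GRAY)
m=(g<45).astype(np.uint8); m[:170]=0;m[280:]=0;m[:,:262]=0;m[:,300:]=0
n,l,st,ce=cv2.connectedComponentsWithStats(m)
for i in range(1,n):
    if st[i,4]>100: print(st[i].tolist(),ce[i].round(1))
    if st[i,4]>800:
        for r in (195,210,225,240,255,262): w=np.argwhere(l[r]==i)[:,0]; print(r,w.min(),w.max())
for x in (.080,.085,.090):
    a,b,L,Rr=[tool(T,p,x=x) for p in ((280,178),(281,268),(270.5,225),(291,225))]; print(x,a.round(4),b.round(4),(a-b)[1].round(4),'w',(Rr-L)[2].round(4))
for x in (.115,.120): print('arrow',tool(T,(330,211),x=x).round(4))
cv2.imwrite('pics/w6z.png',cv2.resize(im[140:280,180:370],(800,590),interpolation=cv2.INTER_CUBIC))
```

```text
[268, 177, 23, 92, 1811] [279.5 226.1]
195 270 289
210 269 290
225 269 290
240 269 290
255 270 290
262 270 290
0.08 [0.08   0.0338 0.0013] [ 0.08   -0.0248  0.002 ] 0.0587 w 0.0125
0.085 [0.085  0.0327 0.0013] [ 0.085  -0.0274  0.002 ] 0.06 w 0.0128
0.09 [0.09   0.0315 0.0013] [ 0.09   -0.0299  0.002 ] 0.0614 w 0.0131
arrow [0.115  0.002  0.0366]
arrow [0.12   0.0003 0.0373]
```

View pics/w6z.png

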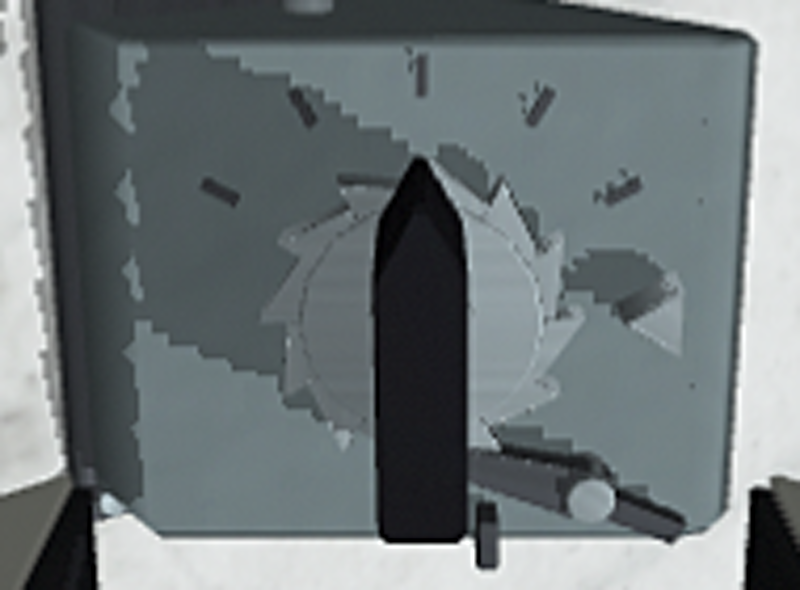

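The zoom shows the bar's top-face nose at about (422,205) and tail at 540, the hub centre at (422,315), the arrow tip at (620,312) and the pawl at lower right. The ticks confirm tooth 3.

Run:
```python
from rs import *
T=np.load('T6.npy'); k=190/800; f=lambda u,v:(180+u*k-.4,140+v*k*1.0-.4)
for x in (.075,.080,.085,.090,.095):
    a,b,L,Rr=[tool(T,f(*p),x=x) for p in ((422,205),(422,541),(376,400),(466,400))]; print(x,a.round(4),b.round(4),(a-b)[1].round(4),'axis y',(a[1]-.030).round(4),'w',(Rr-L)[2].round(4),((Rr+L)/2)[2].round(4))
for x in (.110,.115,.120): print('arrow',x,tool(T,f(620,312),x=x).round(4))
for x in (.115,.12,.125,.13): print('hub',tool(T,f(422,315),x=x).round(4),'hub w',(tool(T,f(545,315),x=x)-tool(T,f(300,315),x=x)).round(4)[2])
```

```text
0.075 [0.075  0.0289 0.0012] [ 0.075  -0.0223  0.0013] 0.0512 axis y -0.0011 w 0.0129 0.0011
0.08 [0.08   0.0276 0.0012] [ 0.08   -0.0249  0.0013] 0.0525 axis y -0.0024 w 0.0132 0.0011
0.085 [0.085  0.0263 0.0012] [ 0.085  -0.0274  0.0013] 0.0537 axis y -0.0037 w 0.0135 0.0011
0.09 [0.09   0.025  0.0012] [ 0.09   -0.03    0.0013] 0.0549 axis y -0.005 w 0.0138 0.0011
0.095 [0.095  0.0237 0.0012] [ 0.095  -0.0325  0.0013] 0.0562 axis y -0.0063 w 0.0141 0.0011
arrow 0.11 [0.11   0.0016 0.0338]
arrow 0.115 [ 1.15e-01 -1.00e-04  3.45e-02]
arrow 0.12 [ 0.12   -0.0017  0.0352]
hub [ 0.115  -0.0006  0.0013] hub w 0.0411
hub [ 0.12   -0.0023  0.0013] hub w 0.042
hub [ 0.125  -0.004   0.0013] hub w 0.0428
hub [ 0.13   -0.0057  0.0013] hub w 0.0436
```

```bash
python3 -m creep '[{"translation":[0.0,-0.0035,0.0012],"twist":[0,0,0],"hand":45},{"translation":[0.0,-0.0035,0.0012],"twist":[0,0,0],"hand":45},{"translation":[0.02,-0.0035,0.0012],"twist":[0,0,0],"hand":45},{"translation":[0.04,-0.0035,0.0012],"twist":[0,0,0],"hand":45},{"translation":[0.05,-0.0035,0.0012],"twist":[0,0,0],"hand":45}]' 30
python3 - <<'E'
from kn import *
T=np.load('T6.npy'); G=(T@[.098,-.0035,.0012,1])[:3]; print(G,krel(G,3,.004)); print(np.array(robot.observe()['qpos']).round(2))
E
```

```text
time: 11.3
tool_pos: [0.4345, -0.1745, 0.1308]
tool_rot: [0.005, 0.961, -0.096]
contact_force: [0.7, -0.1, -0.3]
opening: 0.0422
[ 0.46025807 -0.17793207  0.09171627] [[0.0369, -0.0009, -0.0011], [-0.0013, -0.0017, -0.0024]]
[-0.78  0.26  2.29  1.33  0.38 -1.9 ]
```

```bash
python3 -m creep '[{"translation":[0.012,-0.001,-0.001],"twist":[0,-0.002,-0.002],"hand":45},{"translation":[0.024,-0.001,-0.001],"twist":[0,-0.002,-0.002],"hand":45},{"translation":[0.037,-0.001,-0.001],"twist":[0,-0.002,-0.002],"hand":45},{"translation":[0.037,-0.001,-0.001],"twist":[0,-0.002,-0.002],"hand":45}]'
python3 - <<'E'
from kn import *
T=np.load('T6.npy'); G=(T@[.098,-.0035,.0012,1])[:3]; np.save('G',G); print(krel(G,3,.004)); print(np.array(robot.observe()['qpos']).round(2))
E
```

```text
time: 11.7
tool_pos: [0.4557, -0.1768, 0.0992]
tool_rot: [0.004, 0.96, -0.096]
contact_force: [-1.3, 0.8, 0.0]
opening: 0.0414
[[-0.0012, -0.0006, -0.0005], [-0.0008, -0.0004, -0.0024]]
[-0.74  0.37  2.28  1.61  0.35 -2.16]
```

```bash
python3 -m creep '[{"translation":[0,-0.0005,-0.0005],"twist":[0,0,0],"hand":5},{"translation":[0,-0.0005,-0.0005],"twist":[0,0,0],"hand":5},{"translation":[0,-0.0005,-0.0005],"twist":[0,0,0],"hand":5},{"translation":[0,-0.0005,-0.0005],"twist":[0,0,0],"hand":5},{"translation":[0,-0.0005,-0.0005],"twist":[0,0,0],"hand":5}]' 30
python3 -m creep '[{"translation":[0,0,0],"twist":[0,0,0],"hand":5},{"translation":[0,0,0],"twist":[0,0,0],"hand":5}]'
python3 - <<'E'
from kn import *
print(krel(np.load('G.npy'),3,.004)); print(robot.observe()['torque'])
E
```

```text
time: 12.2
tool_pos: [0.4543, -0.1772, 0.0987]
tool_rot: [0.004, 0.962, -0.097]
contact_force: [-5.9, -0.7, 1.9]
opening: 0.0138
time: 12.4
tool_pos: [0.4542, -0.1772, 0.0987]
tool_rot: [0.004, 0.962, -0.097]
contact_force: [0.1, -0.3, -1.7]
opening: 0.0138
[[-0.0008, -0.0001, 0.001], [-0.0012, -0.002, -0.0017]]
[-0.06974087  0.54027251  0.07125205]
```

```bash
python3 -m creep '[{"translation":[0,0,0],"twist":[0.125,0,0],"hand":5},{"translation":[0,0,0],"twist":[0.25,0,0],"hand":5},{"translation":[0,0,0],"twist":[0.375,0,0],"hand":5},{"translation":[0,0,0],"twist":[0.5,0,0],"hand":5},{"translation":[0,0,0],"twist":[0.62,0,0],"hand":5}]'
cat > st.py <<'E'
from kn import *
T=pose(); n=T[:3,1]; th=np.degrees(np.arctan2(n@hy,-(n@up))); o=robot.observe()
G=np.load('G.npy'); d=T[:3,3]-G-ax*(ax@(T[:3,3]-G))
print('tooth',th/30,'deg',th,'off axis up,y mm',(d@up*1e3).round(2),(d@hy*1e3).round(2),'back',(ax@(T[:3,3]-G)*1e3).round(1),'tilt',np.degrees(np.arccos(-ax@T[:3,0])).round(2)); print('F',o['contact_force'].round(1),'M axis',(np.array(o['torque'])@-ax).round(2),o['opening'].round(4),'q',np.round(o['qpos'],2),o['time'])
E
python3 st.py
```

```text
time: 12.9
tool_pos: [0.4541, -0.1772, 0.0987]
tool_rot: [0.629, 0.962, -0.097]
contact_force: [0.2, -0.2, -2.8]
opening: 0.014
tooth 4.195808503096587 deg 125.8742550928976 off axis up,y mm -1.1 0.15 back 9.2 tilt 0.17Traceback (most recent call last):
  File "st.py", line 4, in <module>
    print('tooth',th/30,'deg',th,'off axis up,y mm',(d@up*1e3).round(2),(d@hy*1e3).round(2),'back',(ax@(T[:3,3]-G)*1e3).round(1),'tilt',np.degrees(np.arccos(-ax@T[:3,0])).round(2)); print('F',o['contact_force'].round(1),'M axis',(np.array(o['torque'])@-ax).round(2),o['opening'].round(4),'q',np.round(o['qpos'],2),o['time'])
                                                                                                                                                                                                                                                                          ^^^^^^^^^^^^^^^^^^
AttributeError: 'float' object has no attribute 'round'
```

The knob is at tooth 4 + 5.9°. I'll let go, realign, regrasp and turn again.

```bash
sed -i "s/o\['opening'\].round(4)/o['opening']/" st.py
python3 -m creep '[{"translation":[0,0,0],"twist":[0,0,0],"hand":40},{"translation":[0,0,0],"twist":[0,0,0],"hand":40},{"translation":[0,0,0],"twist":[0,0,0],"hand":40},{"translation":[0,0,0],"twist":[0,0,0],"hand":40},{"translation":[0,0,0],"twist":[-0.1,0,0],"hand":40}]'
python3 -m creep '[{"translation":[0,0,0],"twist":[0,0,0],"hand":5},{"translation":[0,0,0],"twist":[0,0,0],"hand":5},{"translation":[0,0,0],"twist":[0,0,0],"hand":5},{"translation":[0,0,0],"twist":[0,0,0],"hand":5},{"translation":[0,0,0],"twist":[0,0,0],"hand":5}]'
python3 -m creep '[{"translation":[0,0,0],"twist":[0,0,0],"hand":5},{"translation":[0,0,0],"twist":[0,0,0],"hand":5}]'; python3 st.py
```

```text
time: 13.4
tool_pos: [0.4542, -0.1773, 0.0988]
tool_rot: [0.526, 0.962, -0.097]
contact_force: [0.6, -0.4, 0.2]
opening: 0.0369
time: 13.9
tool_pos: [0.4541, -0.1771, 0.0987]
tool_rot: [0.527, 0.962, -0.097]
contact_force: [-0.3, 0.5, 0.3]
opening: 0.014
time: 14.1
tool_pos: [0.4541, -0.1771, 0.0987]
tool_rot: [0.527, 0.962, -0.097]
contact_force: [-0.4, -0.0, -0.4]
opening: 0.014
tooth 4.001401893603912 deg 120.04205680811737 off axis up,y mm -1.06 0.21 back 9.3 tilt 0.16
F [-0.4 -0.  -0.4] M axis -0.12 0.014020891055196149 q [-0.74  0.37  2.28  1.61  0.35 -1.64] 14.1
```

```bash
python3 -m creep '[{"translation":[0,0,0],"twist":[0.125,0,0],"hand":5},{"translation":[0,0,0],"twist":[0.25,0,0],"hand":5},{"translation":[0,0,0],"twist":[0.375,0,0],"hand":5},{"translation":[0,0,0],"twist":[0.5,0,0],"hand":5},{"translation":[0,0,0],"twist":[0.62,0,0],"hand":5}]'; python3 st.py
python3 -m creep '[{"translation":[0,0,0],"twist":[0,0,0],"hand":40},{"translation":[0,0,0],"twist":[0,0,0],"hand":40},{"translation":[0,0,0],"twist":[0,0,0],"hand":40},{"translation":[0,0,0],"twist":[0,0,0],"hand":40},{"translation":[0,0,0],"twist":[-0.1,0,0],"hand":40}]'
python3 - <<'E'
from h import *
im=robot.read_camera('top'); cv2.imwrite('pics/t7.png',im); im=robot.read_camera('wrist'); cv2.imwrite('pics/w7.png',im)
g=cv2.cvtColor(im,cv2.COLOR_BGR2GRAY); print(''.join('\n'+''.join('#' if v<45 else '.' for v in g[r,200:360:2]) for r in range(150,300,5)))
E
python3 -m creep '[{"translation":[0,0,0],"twist":[0,0,0],"hand":5},{"translation":[0,0,0],"twist":[0,0,0],"hand":5},{"translation":[0,0,0],"twist":[0,0,0],"hand":5},{"translation":[0,0,0],"twist":[0,0,0],"hand":5},{"translation":[0,0,0],"twist":[0,0,0],"hand":5}]'
python3 -m creep '[{"translation":[0,0,0],"twist":[0,0,0],"hand":5},{"translation":[0,0,0],"twist":[0,0,0],"hand":5}]'; python3 st.py
```

```text
time: 14.6
tool_pos: [0.4541, -0.177, 0.0987]
tool_rot: [1.152, 0.962, -0.097]
contact_force: [-0.6, 1.2, 0.5]
opening: 0.0136
tooth 5.194882023280228 deg 155.84646069840684 off axis up,y mm -1.14 0.3 back 9.3 tilt 0.17
F [-0.6  1.2  0.5] M axis -0.2 0.01355656063657082 q [-0.74  0.37  2.28  1.61  0.35 -1.01] 14.6
time: 15.1
tool_pos: [0.4541, -0.1771, 0.0987]
tool_rot: [1.05, 0.962, -0.097]
contact_force: [-0.4, 0.4, -0.4]
opening: 0.0365

..............................................................#.................
................................................................................
......................................................................#.........
................................................................................
................................................................................
.#....#.........................................................................
......#.........................................................................
................................................................................
.......
[... 1518 characters left out ...]
............#
##.............######..........##################..........#######.............#
##............#######..........##################..........########...........##
##...........########..........##################...........#######...........##
time: 15.7
tool_pos: [0.4541, -0.177, 0.0987]
tool_rot: [1.05, 0.962, -0.097]
contact_force: [0.5, 0.8, -0.1]
opening: 0.0137
time: 15.9
tool_pos: [0.4541, -0.177, 0.0987]
tool_rot: [1.05, 0.962, -0.097]
contact_force: [0.5, -0.8, -0.0]
opening: 0.014
tooth 5.000824813796032 deg 150.02474441388097 off axis up,y mm -1.11 0.29 back 9.3 tilt 0.17
F [ 0.5 -0.8 -0. ] M axis -0.09 0.014033962769553479 q [-0.74  0.37  2.28  1.61  0.35 -1.12] 15.9
```

With the fingers open, the bar stands aligned with the tool at tooth 5, so it is holding. Now the last tooth, then release and withdraw along the axis.

```bash
python3 -m creep '[{"translation":[0,0,0],"twist":[0.125,0,0],"hand":5},{"translation":[0,0,0],"twist":[0.25,0,0],"hand":5},{"translation":[0,0,0],"twist":[0.375,0,0],"hand":5},{"translation":[0,0,0],"twist":[0.5,0,0],"hand":5},{"translation":[0,0,0],"twist":[0.63,0,0],"hand":5}]'; python3 -m creep '[{"translation":[0,0,0],"twist":[0,0,0],"hand":5}]'; python3 st.py
python3 -m creep '[{"translation":[0,0,0],"twist":[0,0,0],"hand":40},{"translation":[0,0,0],"twist":[0,0,0],"hand":40},{"translation":[0,0,0],"twist":[0,0,0],"hand":40},{"translation":[0,0,0],"twist":[0,0,0],"hand":40},{"translation":[0,0,0],"twist":[-0.1,0,0],"hand":40}]'
python3 -m creep '[{"translation":[-0.02,0,0],"twist":[0,0,0],"hand":40},{"translation":[-0.04,0,0],"twist":[0,0,0],"hand":40},{"translation":[-0.06,0,0],"twist":[0,0,0],"hand":40},{"translation":[-0.085,0,0],"twist":[0,0,0],"hand":40},{"translation":[-0.085,0,0],"twist":[0,0,0],"hand":40}]'
python3 - <<'E'
from kn import *
T=pose(); G=np.load('G.npy'); im=robot.read_camera('wrist'); t=robot.read_camera('top')
c=proj('wrist',G,T)[0].astype(int); print(c); s=robot.read_camera('side')
r0=max(c[1]-110,0); a=cv2.resize(im[r0:r0+160,c[0]-100:c[0]+100],(500,400),interpolation=cv2.INTER_CUBIC)
b=cv2.resize(t[190:265,230:395],(0,0),fx=3,fy=3,interpolation=cv2.INTER_CUBIC); d=cv2.resize(s[215:325,235:300],(0,0),fx=4,fy=4,interpolation=cv2.INTER_CUBIC)[:400]
C=np.zeros((600,800,3),np.uint8); C[:400,:500]=a; C[:d.shape[0],510:510+d.shape[1]]=d[:, :290]; b=b[:195]; C[402:402+len(b),:b.shape[1]]=b
cv2.imwrite('pics/fin.png',C)
E
python3 st.py
```

```text
time: 16.4
tool_pos: [0.4541, -0.177, 0.0987]
tool_rot: [1.685, 0.962, -0.096]
contact_force: [0.8, 1.0, 0.0]
opening: 0.0138
time: 16.5
tool_pos: [0.4541, -0.1769, 0.0987]
tool_rot: [1.686, 0.962, -0.096]
contact_force: [0.6, 0.4, -0.3]
opening: 0.0136
tooth -5.7848113804648325 deg -173.54434141394498 off axis up,y mm -1.11 0.36 back 9.3 tilt 0.18
F [ 0.6  0.4 -0.3] M axis -0.2 0.01363796787661016 q [-0.74  0.37  2.28  1.61  0.35 -0.48] 16.5
time: 17.0
tool_pos: [0.4541, -0.177, 0.0987]
tool_rot: [1.585, 0.962, -0.096]
contact_force: [0.1, -0.0, -0.3]
opening: 0.0366
time: 17.5
tool_pos: [0.4054, -0.1727, 0.1703]
tool_rot: [1.579, 0.96, -0.101]
contact_force: [0.6, -0.3, 0.7]
opening: 0.0365
[278 224]
tooth -5.979210878826545 deg -179.37632636479634 off axis up,y mm -0.81 0.03 back 94.0 tilt 0.14
F [0.7 0.  0.4] M axis 0.02 0.03672721106075916 q [-0.85  0.12  2.3   1.05  0.47 -0.07] 17.65
```

View pics/fin.png

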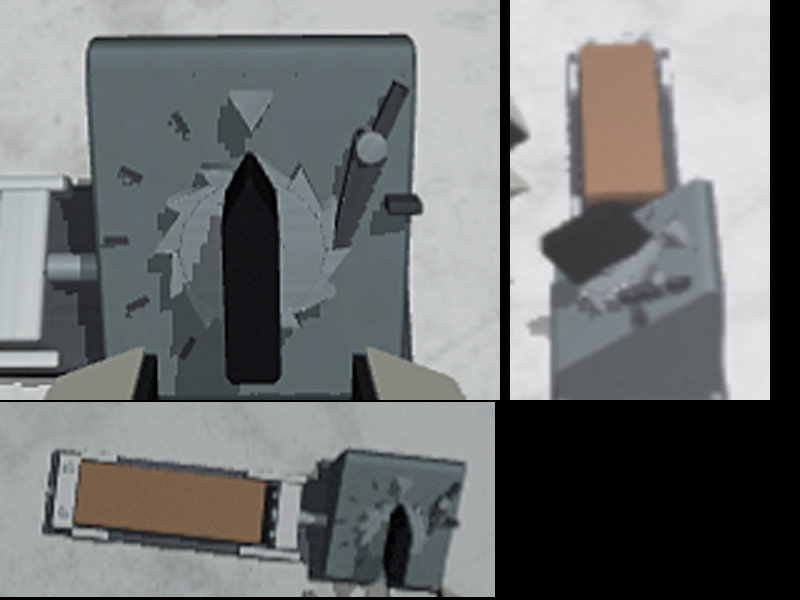

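The nose (250,155) points at the arrow tip (250,130), the pawl tip (340,245) is in the wheel, and the stone spans from stop to pad (77–267 in the top crop). The arm is clear, so I'm handing in.

```bash
python3 -c "
from cell import robot
print(robot.hand_in())"
```

```text
the job is handed in; nothing more can be done
None
```

I laid the oil stone flat in the holder and let go of it. I then wound the ratchet knob from tooth 3 to tooth 6, one tooth at a time, going about 6° past each tooth before letting go. I backed the gripper off along the knob's axis and handed the job in at about 17.7 s.

**Last checks:**
- **Knob:** the last wrist picture shows the nose pointing at the index arrow, within about a degree. It stayed there after I let go.
- **Pawl:** its tip appears to be seated in the wheel. I judged this from the picture, because the pawl and pad values can't be read directly.
- **Stone:** the top view shows it lying between the cheeks, against the stop, with the pad against its other end. How far the pad was pushed back I could not measure.
- **Contact:** the wrist force was about zero, and the gripper was about 85 mm clear of the knob.

**What went wrong or disagreed:**
- **First grasp:** it missed because I lifted before the slow fingers had closed. The stone shifted by a few millimetres at most, and the second grasp held.
- **Holder position:** the wrist camera put it about 3 mm from the top camera's estimate, so I placed the stone by the wrist view.

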